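# Unlock a jar warmer's folding lid stay and shut the lid on its latch

## Robot

A 6-joint arm with a two-finger parallel gripper is mounted at the origin on the work surface. World frame = base frame: x ahead of the robot, y to its left, z up, the work surface at z = 0. Lengths are in m, angles in degrees, forces in N, time in s.
With the tool pointing down it reaches from about 0.325 to 0.9 m from the base axis. Payload 6.1 kg.
Tool frame: the origin (TCP) lies between the finger pads; the fingertips stand manip.tip_reach ahead of it and the grasp point (between the pads) lies 8 mm behind it (manip.tip_reach is the distance from the TCP to the fingertips, in m); z points along the fingers, y is the direction in which the jaws open and shut (so a half turn about z gives the same grasp; the last joint's range is limited). The gripper opens to 85 mm and grips with 20 to 120 N. Pads are 22 mm wide; open, the fingers measure 114 mm over their backs; the gripper's body (76 mm by 85 mm) begins 54 mm behind the grasp point. The pads swing forward as they close: fully open they stand 13 mm farther back than shut.
Start: joints at [68.176, 12.628, 87.462, -0, 79.91, -7.225], TCP at [0.158, 0.605, 0.242] pointing down, gripper open.
Joint ranges: [-170.65, 170.65], [-52.31, 119.04], [5.05, 147.46], [-71.25, 251.25], [11.57, 151.72], [-153.62, 153.62]. Speed limits (degrees/s): [147.25, 147.25, 172.46, 180, 180, 180].

## Interface

Orientations are given as [roll, pitch, yaw] about the fixed x, y, z axes, in that order (R = Rz(yaw) Ry(pitch) Rx(roll)).
In Python, from station import manip gives the robot as it stands. Calls block until the motion is done:
- manip.reach(position, orientation): joint-space move of the TCP to a pose.
- manip.line_to(position, rot=None, max_speed=0.15, force_limit=None): straight line of the TCP; rot=None keeps the orientation; max_speed is the mean speed in m/s. With force_limit (N) it stops when the force on the tool has changed by that much, and returns True; else False.
- manip.movej(angles): joint-space move.
- manip.gripper_to(opening): opening from 0.0 (shut) to 1.0 (fully open); the grip force is fixed at half the most; returns when the fingers have stopped.
- manip.dwell(seconds).
- manip.inverse_kinematics(position, orientation): joint angles nearest the present ones, or None.
- manip.read_state(): the state.
- manip.get_image(name): name is "scene" or "top" or "wrist"; returns the picture (420x560x3 uint8, red, green, blue); there is no depth.
- manip.camera_info(name): a dict with "vfov" (degrees; the focal length in pixels is half the picture's height over the tangent of half this angle, whatever the lens; pixels are square), "cx", "cy" (the principal point, pixels), "rvec" (rotation vector, rad) and "tvec" (3), from world to camera coordinates, as OpenCV has them; the wrist camera has in their place "hand_eye" (4x4, takes a point from camera to tool coordinates, whose origin is the TCP and whose axes are the flange's). Camera axes: x right, y down, z forward; pixel columns grow to the right and rows downward; lengths in m; the calibration is good to about 2 mm. A picture is of the moment at which its call begins: read the wrist's pose just before it. camera_info takes no time and is no camera call.
A pose or a line that the arm cannot do raises manip.MotionError and nothing moves.
- manip.job_done(): hands the job in, once; it reports no verdict.
Trained networks look in the newest picture that a camera, given by its name, has taken for a name from the list of things; names that differ only in an ending like _2 or _b are one class to them, and where a whole thing is asked for, a point or a joint stands for the part that bears it (a point fixed in the world has none). Each returns a list of dicts, best first, with "score" (0 to 1); they miss things now and then, are a little off and sometimes report something else, mostly with a low value. They report only what shows in the picture. A call takes as long as a camera call.
- manip.silhouettes(camera, target): "mask" (420x560 bool, what is visible of it) and "pixel" ([column, row] in pixels, amid what is visible of it).
The state is a dict: "clock": time; "qpos": joint angles; "qvel": joint speeds; "joint_torque": joint torques, N m; "tool_pos": TCP position; "tool_rot": TCP orientation; "ft_force": force on the tool from outside, world axes, zero at the start; "torque": the same for the moment, N m; "width": opening from 0.0 (shut) to 1.0 (fully open).
Only numpy, scipy, OpenCV 4.12 (cv2) and the standard library are available. Lean on these libraries where they do the work, as an engineer would, in place of code of your own. Each camera call takes 0.05 s, during which the arm holds its last target.

## Task

Close the jar warmer: lift the knee of the folding stay past centre by its knob so that the stay unlocks, then take the standing lid by its handle, lower it gently, press it down on its seal until the latch snaps, and let go. Hold the parts lightly and feel your way: do not strain the stay, pull on the lid while it is locked, let the lid slam or crush the seal, and leave the two jars beside the warmer standing where they are.

Things in the scene. Friction and masses are not known exactly. Their poses are not given: they have to be found in the camera images.
- warmer: Fixed stainless jar warmer: casing 200 mm (x) by 372 mm (y), rim 128 mm high, full of jars. Origin: centre of its underside, on the table; z up. Its x axis points from the front (dial, latch button) to the hinge at the back, y along the hinge to its left end. The open lid stands over the back, its top edge 342 mm above the table. Keep the sum of all finger forces on any of it under 120 N.
- warmer_hinge (a point): Middle of the lid's hinge axis, at (112, 0, 132) mm in the warmer's frame; the axis runs along the warmer's y.
- lid (a joint): Lid angle, rad: 0 as found (98 deg open, leaning back 8 deg against a pad), growing as it shuts. Lid 0.8 kg, 215 mm deep: falls if let go forward of upright. Meets the seal at 1.69, rests there unlatched at about 1.696; the latch snaps at 1.711 (some 15 N down on the handle), then holds it at 1.709. Past 1.726 (about 30 N) the seal is crushed. Near shut keep it below 0.8 rad/s.
- lid_handle (a point): Centre of the lid's black handle bar: 16 mm thick, 120 mm long, along the warmer's y, on two posts 90 mm apart. On the lid's outer face, 190 mm from the hinge axis along the lid and 52 mm out from the hinge plane; 37 mm clear behind the bar. While the lid stands open the bar is on its far side, the lid's edge 21 mm higher than the bar. It can be pinched from above and turns in the grip.
- stay: Lower bar of the folding stay, flat steel on the warmer's right end (-y). Origin: its lower pivot, at (-3, -196, 110) mm in the warmer's frame; its x axis points along the bar to the knee, 100 mm away. The upper bar, 111 mm, runs from the knee to the lid, 140 mm from the hinge. The knee can only move in a circle about this pivot. Keep the sum of finger forces on it (both fingers) under 90 N: grip with 20 to 30 N.
- stay_knob (a point): Centre of the knee's black release knob: 18 mm diameter, 32 mm long, along the warmer's y, 38 mm outside the plane of the bars. As found it is 100 mm from the lower pivot, 44 deg above the warmer's +x. To unlock, swing it up and towards the front: 0.11 rad about the lower pivot brings it to centre, 0.29 rad well past. It takes about 10 N, rising, then easing as it goes over. Reach it from above.
- stay_knee (a joint): Knee angle, rad: 0 as found, locked on its stop; 0.21 is dead centre (bars in line), above 0.35 it is unlocked. The knee is stiff and stays where it is left; at 0.5 the lid still leans back and stands by itself. It folds on by itself to 3.05 as the lid shuts, the knob swinging over the front and down along the end of the casing.
- jar_right: A lidded jam jar, 58 mm diameter, 77 mm high, loose on the table beside one end of the warmer; origin: centre of its underside.
- jar_left: An open empty glass jar, 58 mm diameter, 72 mm high, loose on the table beside the other end of the warmer (the two jars may be swapped); origin: centre of its underside.

How it is judged (in metres and radians):
On the way:
1. the stay's knee has been lifted past centre while the lid still stands open (value of joint stay_knee above 0.35 rad and value of joint lid below 0.3 rad), for 0.2 s.
At the end, for the whole second after the job is handed in: the lid is shut and latched: within 1.5 mm of its latched place at the front edge, at rest, the stay folded (value of joint lid above 1.704 rad and velocity of joint lid between -0.02 and 0.02 rad/s and value of joint stay_knee above 2.9 rad); the robot touches nothing.
It fails at once if the lid slams: it comes down on the seal faster than 0.8 rad/s (0.17 m/s at its front edge) (value of joint lid between 1.4 and 1.69 rad and velocity of joint lid above 0.8 rad/s).
It fails at once if the lid is pulled forward by force while the stay is locked (value of joint stay_knee below 0.05 rad and value of joint lid above 0.01 rad).
It fails at once if the lid is pressed down so hard that it crushes the seal (value of joint lid above 1.726 rad).
It fails at once if the stay is strained (finger forces on it adding up to over 90 N) or the warmer handled roughly (over 120 N) (contact force between the fingers and stay above 90 N or contact force between the fingers and warmer above 120 N).
It fails at once if a jar beside the warmer is pushed more than 30 mm or tipped ((distance of jar_left from where it was at the start of the episode above 0.03 m or angle between jar_left's own z axis and vertical above 0.5 rad) or (distance of jar_right from where it was at the start of the episode above 0.03 m or angle between jar_right's own z axis and vertical above 0.5 rad)).
It also fails if it takes over 72 s, if anything falls off the work surface, if the arm or the gripper's body presses on something with over 40 N, if the wrist force passes 120 N, or if a joint passes its speed limit or range.

## Working session

There is one attempt and no reset: what is moved stays moved. The work goes in short steps, each a Python script; the robot and the scene stay as the last script left them, time stands still between calls to the robot, and variables do not carry over. Pictures are saved under pics/ and viewed, and the job is handed in when it is done.

```bash
ls; mkdir -p pics; python3 - <<'E'
from station import manip
import cv2,numpy as np
s=manip.read_state(); print({k:np.round(v,3) for k,v in s.items()}, manip.tip_reach)
for n in ["scene","top","wrist"]:
    im=manip.get_image(n); cv2.imwrite(f"pics/{n}0.png",im[:,:,::-1]); print(n,manip.camera_info(n))
E
```

```text
pics
{'clock': np.float64(0.0), 'qpos': array([ 6.8178e+01,  1.2675e+01,  8.7526e+01,  2.0000e-03,  7.9909e+01,
       -7.2260e+00]), 'qvel': array([ 0.044,  0.043, -0.098,  0.019, -0.025,  0.048]), 'joint_torque': array([-2.000e-03, -4.969e+01, -3.894e+01, -0.000e+00,  1.100e-02,
        0.000e+00]), 'tool_pos': array([0.157, 0.604, 0.241]), 'tool_rot': array([-1.79891e+02, -1.60000e-02,  1.65403e+02]), 'ft_force': array([ 0.163, -0.24 , -0.459]), 'torque': array([-0.023, -0.047,  0.003]), 'width': np.float64(1.003)} 0.011
scene {'vfov': 44.34358258283196, 'cx': 284.55968146090737, 'cy': 217.05591480201386, 'rvec': array([ 2.40810607,  0.81906351, -0.26960411]), 'tvec': array([-0.41044312, -0.1258734 ,  1.74405961])}
top {'vfov': 57.99423723077664, 'cx': 282.98160274315944, 'cy': 205.45641879744278, 'rvec': array([ 2.02564093, -2.16807842,  0.24844058]), 'tvec': array([0.05951036, 0.56083179, 0.96659403])}
wrist {'vfov': 65.01793883544879, 'cx': 276.628313854147, 'cy': 213.86467165868248, 'hand_eye': array([[-5.96778840e-04, -9.51616399e-01, -3.07287932e-01,
         7.86312068e-02],
       [ 9.99999717e-01, -7.08705759e-04,  2.52653432e-04,
         1.18297259e-03],
       [-4.58205876e-04, -3.07287695e-01,  9.51616552e-01,
        -1.32442659e-01],
       [ 0.00000000e+00,  0.00000000e+00,  0.00000000e+00,
         1.00000000e+00]])}
```

View pics/scene0.png

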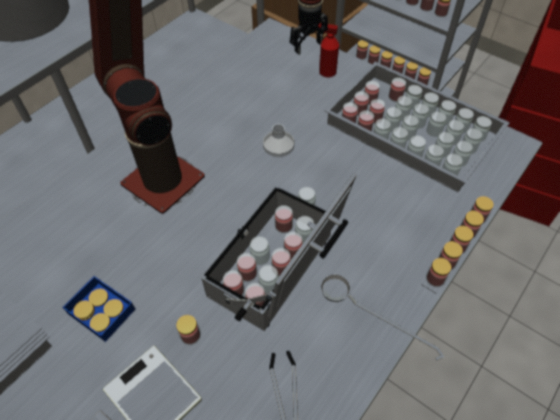

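View pics/top0.png

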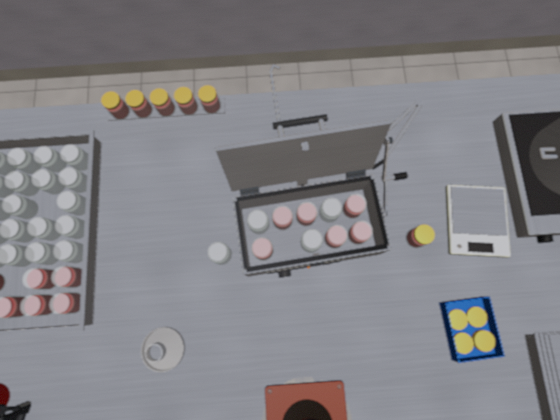

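View pics/wrist0.png

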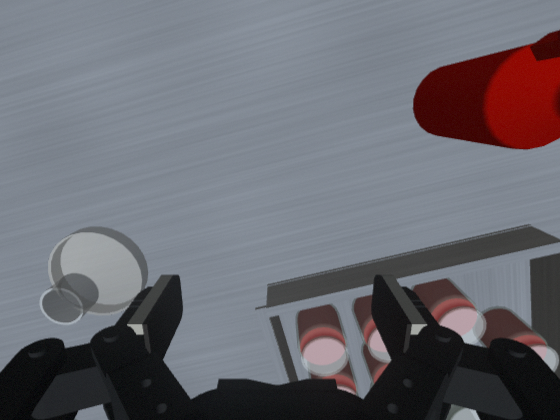

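```bash
python3 - <<'E'
import cv2
a=cv2.imread("pics/top0.png"); cv2.imwrite("pics/topz.png",cv2.resize(a[90:290,205:445],(792,660)[0:2],interpolation=cv2.INTER_CUBIC)[:600])
a=cv2.imread("pics/scene0.png"); cv2.imwrite("pics/scenez.png",cv2.resize(a[170:350,170:370],None,fx=3.3,fy=3.3,interpolation=cv2.INTER_CUBIC))
E
```

```text
(no output)
```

View pics/topz.png

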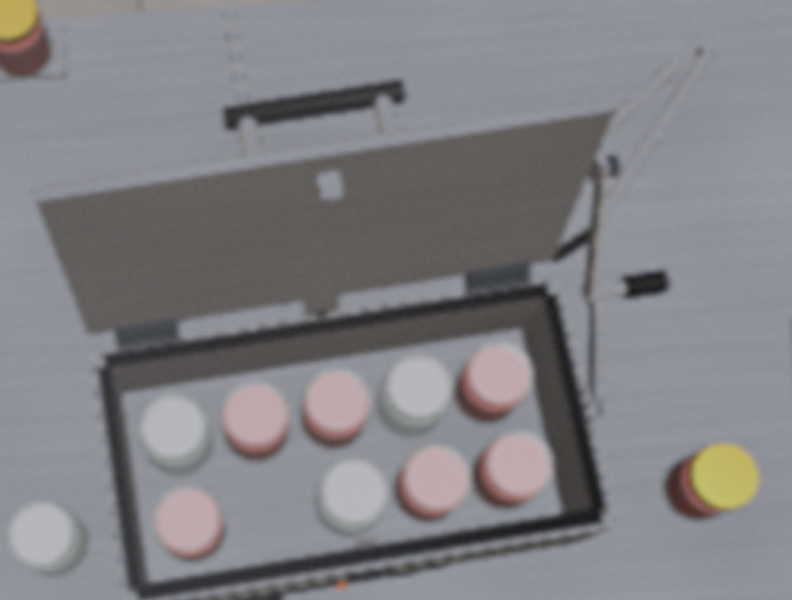

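View pics/scenez.png

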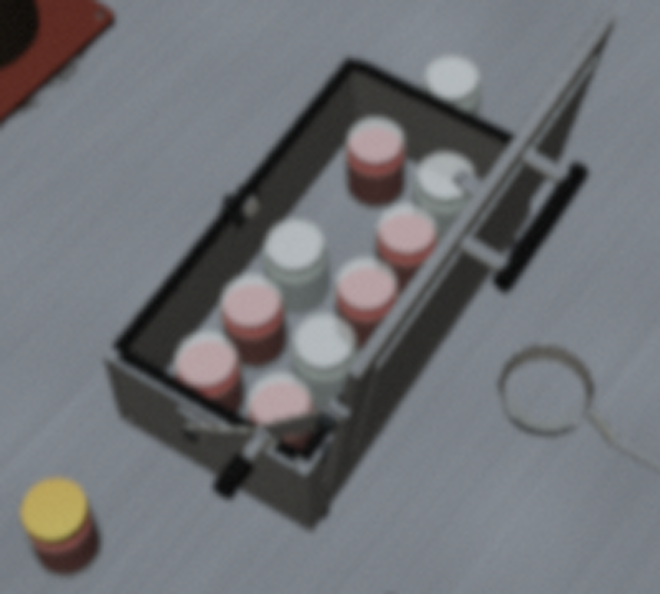

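```bash
cat > geo.py <<'E'
import numpy as np,cv2
def K(ci):
    f=210/np.tan(np.radians(ci['vfov']/2)); return np.array([[f,0,ci['cx']],[0,f,ci['cy']],[0,0,1]])
def proj(ci,P):
    return cv2.projectPoints(np.asarray(P,float).reshape(-1,3),ci['rvec'],ci['tvec'],K(ci),None)[0].reshape(-1,2)
def W(p,P):
    c,s=np.cos(p[2]),np.sin(p[2]); P=np.atleast_2d(P)
    return np.c_[p[0]+c*P[:,0]-s*P[:,1],p[1]+s*P[:,0]+c*P[:,1],P[:,2]]
E
python3 - <<'E'
from station import manip
from geo import *
from scipy.optimize import least_squares
t=manip.camera_info('top'); s=manip.camera_info('scene')
h=np.array([.1899,0,.313])
kn=np.array([.0689,-.234,.1795])
P={'bl':[.1,.186,.128],'br':[.1,-.186,.128],'fr':[-.1,-.186,.128],'fl':[-.1,.186,.128],'hl':h+[0,.06,0],'hr':h-[0,.06,0],'kn':kn}
T={'bl':(103,362),'br':(550,290),'fr':(602,517),'fl':(137,595),'hl':(226,119),'hr':(402,90),'kn':(646,284)}
S={'fl':(350,60),'fr':(117,348),'hl':(580,172),'hr':(502,284),'kn':(233,475)}
def res(p,full=False):
    o=[]
    for D,c,off in((T,t,(205,90)),(S,s,(170,170))):
        for k,v in D.items():
            r=proj(c,W(p,P[k]))[0]-(np.array(v)/3.3+off); o.append(r)
            if full: print(k,np.round(r,1))
    return np.ravel(o)
r=least_squares(res,[.5,0,.1],loss='soft_l1'); print(r.x,np.degrees(r.x[2])); res(r.x,True)
p=r.x
print('handle',W(p,h),'knob',W(p,kn),'pivot',W(p,[-.003,-.196,.11]))
for n in['jar_left','jar_right','stay','stay_knob','lid_handle','lid','warmer']:
  for cam in('top','scene'):
    d=manip.silhouettes(cam,n); print(n,cam,[(round(x['score'],2),np.round(x['pixel']),x['mask'].sum()) for x in d[:3]])
print(proj(t,W(p,kn)),proj(s,W(p,kn)),proj(t,W(p,h)),proj(s,W(p,h)))
E
```

```text
[ 0.50113642 -0.04361009  0.0939035 ] 5.3802743844707965
bl [-4.1 -3.9]
br [ 1.9 -4.4]
fr [3.5 2.5]
fl [-3.9  3.3]
hl [-0.8 -0.9]
hr [ 0.4 -0.4]
kn [-0.6 -0.3]
fl [-0.2 -2.6]
fr [-4.9  1.7]
hl [ 0.4 -1.3]
hr [-0.5  0.5]
kn [-0.2 -0. ]
handle [[ 0.69019978 -0.02580401  0.313     ]] knob [[ 0.59167401 -0.27011871  0.1795    ]] pivot [[ 0.51652768 -0.23902787  0.11      ]]
jar_left top [(0.62, array([220., 255.]), np.int64(414))]
jar_left scene [(0.51, array([306., 192.]), np.int64(225))]
jar_right top [(0.7, array([418., 238.]), np.int64(524)), (0.4, array([301., 155.]), np.int64(7973))]
jar_right scene [(0.82, array([189., 330.]), np.int64(541))]
stay top [(0.79, array([383., 172.]), np.int64(346)), (0.54, array([303., 156.]), np.int64(8170))]
stay scene [(0.76, array([245., 302.]), np.int64(325))]
stay_knob top [(0.6, array([385., 177.]), np.int64(378))]
stay_knob scene [(0.55, array([242., 305.]), np.int64(343))]
lid_handle top [(0.66, array([303., 157.]), np.int64(8094))]
lid_handle scene [(0.61, array([315., 243.]), np.int64(2518)), (0.28, array([189., 329.]), np.int64(547))]
lid top [(0.87, array([301., 155.]), np.int64(8123))]
lid scene [(0.6, array([316., 246.]), np.int64(2498))]
warmer top [(0.84, array([306., 197.]), np.int64(20274))]
warmer scene [(0.57, array([272., 253.]), np.int64(11241))]
[[400.18323948 175.76658701]] [[240.39616768 313.91762142]] [[300.02625    121.01179761]] [[334.1469046  238.25767792]]
```

```bash
python3 - <<'E'
from station import manip
from geo import *
from scipy.optimize import least_squares
t=manip.camera_info('top'); s=manip.camera_info('scene')
h=np.array([.1899,0,.313]); kn=np.array([.0689,-.234,.1795])
T={'bl':(103,362),'br':(550,290),'fr':(602,517),'fl':(137,595),'hl':(226,119),'hr':(402,90),'kn':(646,284)}
S={'fl':(350,60),'fr':(117,348),'hl':(580,172),'hr':(502,284),'kn':(233,475)}
def res(p,full=False):
    o=[];i,j,z=p[3:6]
    P={'bl':[.1-i,.186-j,z],'br':[.1-i,-.186+j,z],'fr':[-.1+i,-.186+j,z],'fl':[-.1+i,.186-j,z],'hl':h+[0,.06,0],'hr':h-[0,.06,0],'kn':kn}
    for D,c,off in((T,t,(205,90)),(S,s,(170,170))):
        for k,v in D.items():
            r=proj(c,W(p,P[k]))[0]-(np.array(v)/3.3+off); o.append(r)
            if full: print(k,np.round(r,1))
    return np.ravel(o)
r=least_squares(res,[.5,0,.1,0,0,.128],loss='soft_l1'); print(r.x,np.degrees(r.x[2])); res(r.x,True)
p=r.x
print('handle',W(p,h),'knob',W(p,kn),'pivot',W(p,[-.003,-.196,.11]))
np.save('p.npy',p[:3])
# per-thing two-view triangulation
def ray(c,px):
    R=cv2.Rodrigues(c['rvec'])[0]; C=-R.T@c['tvec']; d=R.T@np.linalg.inv(K(c))@np.array([*px,1]); return C,d/np.linalg.norm(d)
def tri(a,b):
    A=np.zeros((3,3));B=np.zeros(3)
    for C,d in(a,b):
        M=np.eye(3)-np.outer(d,d);A+=M;B+=M@C
    return np.linalg.solve(A,B)
for k in('hl','hr','kn'): print(k,tri(ray(t,np.array(T[k])/3.3+(205,90)),ray(s,np.array(S[k])/3.3+(170,170))))
for n,px in(('jl',(218,252)),('jr',(424,234))):
    C,d=ray(t,px); l=(.075-C[2])/d[2]; print(n,C+l*d)
E
```

```text
[ 0.49963363 -0.04443982  0.09793655  0.0095146   0.00936853  0.13076434] 5.611350738334968
bl [ 0.1 -0.3]
br [-0.4 -0.4]
fr [-0.3 -0.5]
fl [-0.2 -0.4]
hl [-0.7 -0.1]
hr [0.5 0.2]
kn [-0.4 -0.1]
fl [-0.1  0.1]
fr [-0.5  0.4]
hl [-0.3 -1.6]
hr [-1.   0.2]
kn [-0.5 -0. ]
handle [[ 0.68862364 -0.02587139  0.313     ]] knob [[ 0.591084   -0.27058146  0.1795    ]] pivot [[ 0.51581289 -0.23979394  0.11      ]]
hl [0.68457788 0.03260616 0.30882036]
hr [ 0.69555578 -0.08415549  0.31270259]
kn [ 0.59146696 -0.27062053  0.17968929]
jl [0.4477413  0.20017427 0.075     ]
jr [ 0.45833219 -0.34586081  0.075     ]
```

```bash
cat > h.py <<'E'
from station import manip
from geo import *
from scipy.spatial.transform import Rotation as Ro
p=np.load('p.npy'); c,s_=np.cos(p[2]),np.sin(p[2])
Rw=np.array([[c,-s_,0],[s_,c,0],[0,0,1]])
def ori(tilt=0,flip=1):
    """tool z: down tilted toward +x warmer by tilt deg; tool y = +-warmer x dir"""
    t=np.radians(tilt)
    z=np.array([np.sin(t),0,-np.cos(t)]); y=flip*np.array([np.cos(t),0,np.sin(t)]); x=np.cross(y,z)
    return Ro.from_matrix(Rw@np.c_[x,y,z]).as_euler('xyz',degrees=True), Rw@z
def wp(P): return W(p,P)[0]
def st(m=''):
    s=manip.read_state(); print(m,'t',round(float(s['clock']),2),'pos',np.round(s['tool_pos'],4),'F',np.round(s['ft_force'],1),'w',round(float(s['width']),3)); return s
def pic(n,f):
    im=manip.get_image(n); cv2.imwrite(f'pics/{f}.png',im[:,:,::-1]); return im
E
python3 - <<'E'
from h import *
for fl in(1,-1):
    o,z=ori(0,fl); print(o)
    for nm,P in(('knobhi',[.069,-.247,.45]),('knob',[.069,-.247,.176]),('handle',[.19,0,.313])):
        print(nm,manip.inverse_kinematics(wp(P),o))
    hg=np.array([.112,0,.132])
    for q in np.arange(0,1.75,.2):
        a=np.radians(8)-q; hb=hg+.190*np.array([np.sin(a),0,np.cos(a)])+.052*np.array([np.cos(a),0,-np.sin(a)])
        r=[]
        for tl in(0,15,30,45,60):
            o,z=ori(tl,fl); j=manip.inverse_kinematics(wp(hb),o); r.append(None if j is None else np.round(j).astype(int).tolist())
        print(round(q,1),np.round(hb,3),r)
E
```

```text
[180.           0.          95.61135074]
knobhi [-32.44584771  14.86700706  62.99037618   0.         102.14261676
 -38.05719845]
knob [-32.44584771  19.78438399  86.01074361   0.          74.2048724
 -38.05719845]
handle [ -8.69893012  19.60741861  71.49553579   0.          88.89704561
 -14.31028086]
0.0 [0.19  0.    0.313] [[-9, 20, 72, 0, 89, -14], [-11, 8, 86, 4, 71, -17], [-13, -2, 100, 11, 54, -23], [-16, -9, 112, 26, 37, -36], [-18, -13, 123, 61, 24, -71]]
0.2 [0.152 0.    0.325] [[-10, 14, 77, 0, 89, -15], [-12, 3, 91, 5, 72, -18], [-14, -7, 104, 12, 56, -24], [-18, -15, 116, 26, 39, -37], [-21, -20, 127, 57, 27, -68]]
0.4 [0.113 0.    0.329] [[-10, 9, 83, 0, 89, -16], [-13, -3, 96, 5, 73, -19], [-16, -13, 108, 13, 57, -26], [-20, -22, 121, 27, 42, -39], [-24, -27, 131, 55, 31, -66]]
0.6 [0.074 0.    0.325] [[-12, 3, 89, 0, 88, -17], [-14, -8, 101, 5, 73, -21], [-18, -19, 113, 14, 58, -28], [-23, -28, 125, 28, 45, -42], [-27, -35, 136, 54, 36, -66]]
0.8 [0.037 0.    0.314] [[-13, -2, 95, 0, 87, -18], [-16, -13, 107, 6, 73, -23], [-21, -25, 119, 15, 59, -31], [-26, -35, 130, 30
[... 1226 characters left out ...]
-19, 113, 14, 58, 152], [-23, -28, 125, 28, 45, 138], [-27, -35, 136, 54, 36, 114]]
0.8 [0.037 0.    0.314] [None, None, [-21, -25, 119, 15, 59, 149], [-26, -35, 130, 30, 48, 135], [-32, -42, 142, 54, 41, 113]]
1.0 [0.002 0.    0.295] [None, None, [-23, -30, 124, 16, 60, 146], [-30, -41, 136, 32, 51, 132], [-37, -50, 147, 55, 46, 111]]
1.2 [-0.028  0.     0.27 ] [None, [-20, -22, 118, 7, 70, 153], [-26, -35, 130, 18, 60, 143], [-34, -47, 141, 34, 53, 128], None]
1.4 [-0.053  0.     0.24 ] [None, [-21, -25, 124, 7, 68, 151], [-28, -38, 135, 19, 59, 140], [-38, -52, 147, 36, 55, 123], None]
1.6 [-0.071  0.     0.205] [None, [-23, -27, 128, 8, 65, 149], [-31, -40, 140, 21, 57, 136], None, None]
```

```bash
python3 - <<'E'
from h import *
s=manip.read_state(); P=s['tool_pos']
manip.line_to([P[0],P[1],.5],max_speed=.25)
o,_=ori(0)
manip.reach(wp([.069,-.247,.45]),o); st()
manip.gripper_to(.32); st()
manip.line_to(wp([.069,-.247,.235]),max_speed=.15); st()
pic('wrist','w1');pic('scene','s1')
E
```

```text
t 5.48 pos [ 0.5928 -0.2827  0.4501] F [ 0.5 -0.1  0.6] w 0.997
 t 6.08 pos [ 0.5924 -0.2835  0.45  ] F [ 0.9  0.2 -0. ] w 0.32
 t 7.66 pos [ 0.593  -0.2839  0.2363] F [0.2 0.2 0. ] w 0.318
```

View pics/w1.png

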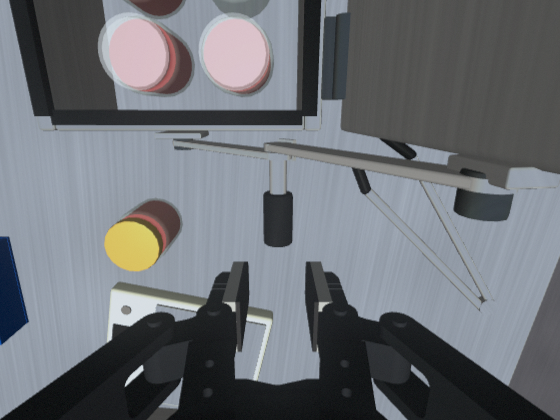

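View pics/s1.png

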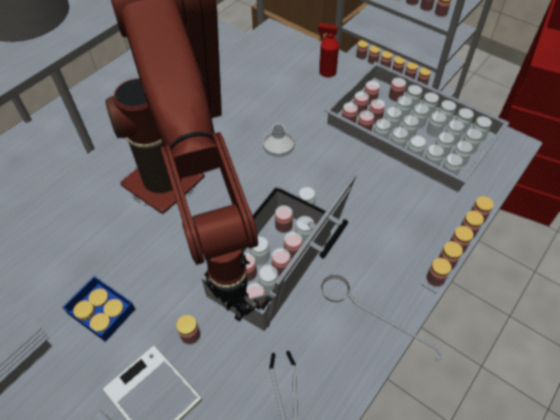

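```bash
cat >> h.py <<'E'
def wproj(P,s):
    ci=manip.camera_info('wrist'); T=np.eye(4); T[:3,:3]=Ro.from_euler('xyz',s['tool_rot'],degrees=True).as_matrix(); T[:3,3]=s['tool_pos']
    X=np.linalg.inv(T@ci['hand_eye'])@np.r_[P,1]; u=K(ci)@X[:3]; return u[:2]/u[2]
E
python3 - <<'E'
from h import *
s=st()
for y in(-.218,-.250): print(wproj(wp([.069,y,.1795]),s))
print(wproj(wp([-.003,-.196,.11]),s), wproj(wp([.0905,-.1766,.128]),s))
E
```

```text
t 7.76 pos [ 0.5929 -0.2838  0.2362] F [-0.4 -0.4 -0.4] w 0.323
[274.98519596 196.83001094]
[275.09643983 246.53315375]
[181.94000569 146.18007722] [305.58842757 120.93018749]
```

```bash
python3 - <<'E'
from h import *
print(manip.line_to(wp([.0702,-.247,.1755]),max_speed=.06,force_limit=8)); st('down')
manip.gripper_to(.26); st('close')
pic('wrist','w2')
def kn(phi):
    a=np.radians(44)+phi; return np.array([-.003+.1*np.cos(a)+.0015,-.247,.11+.1*np.sin(a)])
for phi in np.arange(.03,.16,.03):
    r=manip.line_to(wp(kn(phi)+[-.0022,0,-.004]),max_speed=.02,force_limit=30); s=st(f'{phi:.2f} {r}')
    if r: break
pic('wrist','w3')
E
```

```text
False
down t 8.9 pos [ 0.594  -0.2836  0.1762] F [-0.4 -0.2 -0.8] w 0.325
close t 9.12 pos [ 0.5938 -0.2835  0.176 ] F [-0.2 -0.9 -0. ] w 0.261
0.03 False t 9.56 pos [ 0.5904 -0.2836  0.1777] F [ 5.2  0.4 -2.3] w 0.259
0.06 False t 9.86 pos [ 0.5887 -0.2837  0.1797] F [ 6.7 -0.2 -4.4] w 0.263
0.09 False t 10.16 pos [ 0.5867 -0.2839  0.1817] F [ 8.8 -0.2 -4.5] w 0.261
0.12 False t 10.46 pos [ 0.5843 -0.2841  0.184 ] F [ 7.5  1.2 -2.3] w 0.261
0.15 False t 10.76 pos [ 0.5817 -0.2844  0.1865] F [5.1 2.2 0.8] w 0.259
```

View pics/w3.png

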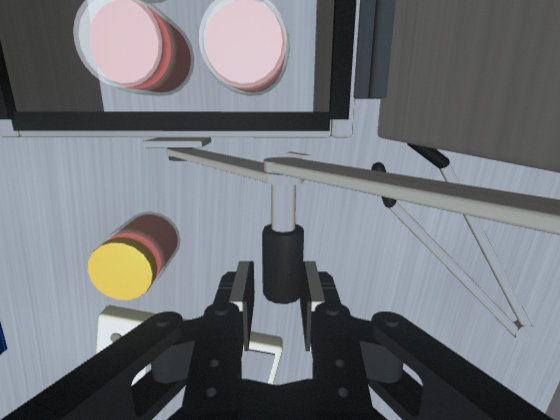

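```bash
python3 - <<'E'
from h import *
def kn(phi):
    a=np.radians(44)+phi; return np.array([-.003+.1*np.cos(a)+.0015,-.247,.11+.1*np.sin(a)])
for phi in np.arange(.18,.29,.025):
    r=manip.line_to(wp(kn(phi)+[-.0022,0,-.004]),max_speed=.02,force_limit=30); s=st(f'{phi:.2f} {r}')
    if r: break
manip.dwell(.3); st()
pic('wrist','w4')
E
```

```text
0.18 False t 11.11 pos [ 0.5775 -0.2851  0.1871] F [-0.5 -0.7 -0.1] w 0.265
0.20 False t 11.38 pos [ 0.5757 -0.2852  0.1885] F [ 0.8  0.6 -0.3] w 0.262
0.23 False t 11.66 pos [ 0.5742 -0.2853  0.19  ] F [ 2.   0.1 -1.3] w 0.257
0.26 False t 11.93 pos [ 0.5722 -0.2855  0.1915] F [ 4.5  0.4 -1.8] w 0.266
0.28 False t 12.21 pos [ 0.5701 -0.2857  0.193 ] F [ 4.8  0.6 -0.7] w 0.258
 t 12.51 pos [ 0.5701 -0.2857  0.1929] F [5.1 0.7 0.4] w 0.256
```

View pics/w4.png

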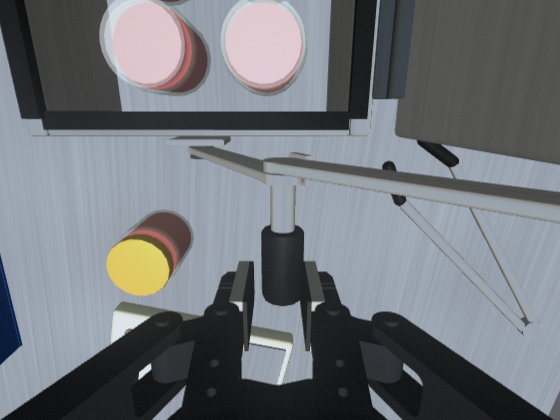

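```bash
python3 - <<'E'
from h import *
s=manip.read_state(); P=s['tool_pos']
manip.line_to(P+Rw@[.002,0,0],max_speed=.02); st()
P=manip.read_state()['tool_pos']
manip.line_to([P[0],P[1],.25],max_speed=.08)
manip.line_to([P[0],P[1],.46],max_speed=.2); st()
o,_=ori(0)
pic('top','t5'); 
manip.reach(wp([.190,0,.46]),o)
manip.gripper_to(.4)
manip.line_to(wp([.190,0,.385]),max_speed=.1);s=st()
pic('wrist','w5'); print(wproj(wp([.19,.06,.313]),s),wproj(wp([.19,-.06,.313]),s))
E
```

```text
t 12.82 pos [ 0.5712 -0.2856  0.1923] F [-0.2 -0.3 -1. ] w 0.261
 t 14.89 pos [ 0.5709 -0.2854  0.4583] F [-0.5  0.1 -0.1] w 0.264
 t 17.22 pos [ 0.689  -0.0259  0.386 ] F [ 0.1 -0.3  0.4] w 0.405
[275.22117622 141.40311435] [275.53647925 310.48497553]
```

View pics/w5.png

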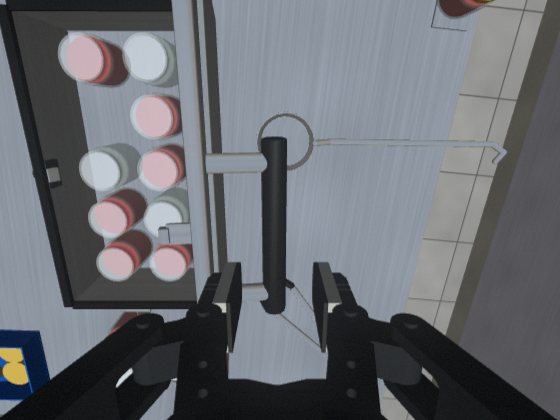

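View pics/t5.png

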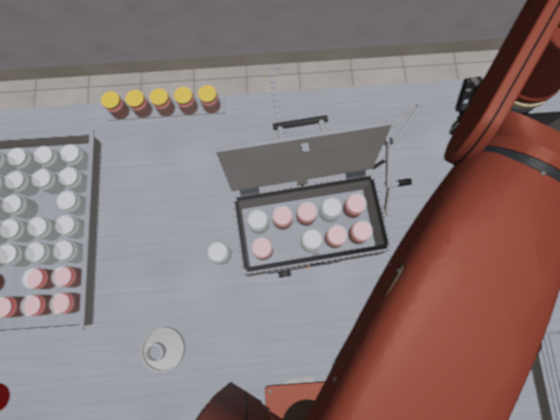

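```bash
cat >> h.py <<'E'
def bar(q,dr=0,dz=0):
    a=np.radians(8)-q
    return np.array([.112,0,.132])+(.190)*np.array([np.sin(a),0,np.cos(a)])+.052*np.array([np.cos(a),0,-np.sin(a)])
def towarm(P): return Rw.T@(np.asarray(P)-[p[0],p[1],0])
E
python3 - <<'E'
from h import *
manip.gripper_to(.32)
print(manip.line_to(wp(bar(0)),max_speed=.05,force_limit=6)); s=st(); print(towarm(s['tool_pos']))
pic('wrist','w6')
E
```

```text
False
 t 19.1 pos [ 0.6888 -0.0259  0.3134] F [-0.1  0.  -0.2] w 0.321
[ 1.90106661e-01 -3.51175608e-05  3.13423770e-01]
```

View pics/w6.png

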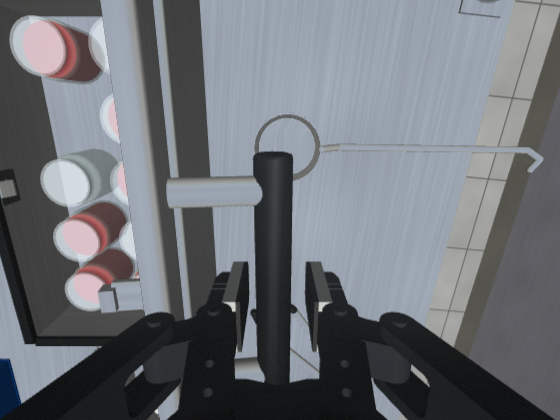

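```bash
python3 - <<'E'
from h import *
manip.gripper_to(.235); st('grip')
for q in np.arange(.06,.61,.06):
    tl=min(28,max(0,np.degrees(q)*.6))
    o,z=ori(tl)
    r=manip.line_to(wp(bar(q)),rot=o,max_speed=.04,force_limit=20); s=st(f'{q:.2f} {tl:.0f} {r}')
    F=Rw.T@s['ft_force']; print('   Fw',np.round(F,1),'err',np.round((towarm(s['tool_pos'])-bar(q))*1e3,1))
    if r: break
pic('scene','s7');pic('top','t7')
E
```

```text
grip t 19.39 pos [ 0.6887 -0.0259  0.3131] F [0.1 0.3 0.1] w 0.241
0.06 2 False t 19.83 pos [ 0.678  -0.0268  0.3175] F [ 3.1  1.1 -1.7] w 0.236
   Fw [ 3.2  0.7 -1.7] err [0.2 0.1 0.3]
0.12 4 False t 20.27 pos [ 0.6665 -0.028   0.3214] F [1.6 0.4 0.7] w 0.233
   Fw [1.7 0.3 0.7] err [-0.   0.1  0.5]
0.18 6 False t 20.72 pos [ 0.655  -0.0293  0.3243] F [1.6 0.8 1.9] w 0.232
   Fw [1.6 0.7 1.9] err [-0.1 -0.1  0.3]
0.24 8 False t 21.16 pos [ 0.6433 -0.0304  0.3262] F [ 1.3 -0.1  0.7] w 0.235
   Fw [ 1.3 -0.2  0.7] err [-0.3 -0.1 -0.1]
0.30 10 False t 21.6 pos [ 0.6315 -0.0315  0.3275] F [0.3 0.  0. ] w 0.238
   Fw [ 0.3 -0.   0. ] err [-0.5 -0.  -0.4]
0.36 12 False t 22.04 pos [ 0.6198 -0.0326  0.3285] F [ 0.9 -0.5  0.1] w 0.234
   Fw [ 0.8 -0.6  0.1] err [-0.4  0.  -0.3]
0.42 14 False t 22.48 pos [ 0.6083 -0.0338  0.329 ] F [-0.1 -0.2  0.7] w 0.235
   Fw [-0.2 -0.2  0.7] err [-0.2  0.   0. ]
0.48 17 False t 22.93 pos [ 0.5966 -0.0349  0.3285] F [-0.3 -0.1 -0.1] w 0.235
   Fw [-0.3 -0.1 -0.1] err [-0.1 -0.   0.1]
0.54 19 False t 23.37 pos [ 0.585  -0.0361  0.3273] F [-0.4 -0.5  0.5] w 0.234
   Fw [-0.4 -0.5  0.5] err [-0.1 -0.   0. ]
0.60 21 False t 23.81 pos [ 0.573  -0.0372  0.3251] F [-2.8 -0.5  0.3] w 0.234
   Fw [-2.8 -0.3  0.3] err [-0.4  0.  -0.3]
```

View pics/s7.png

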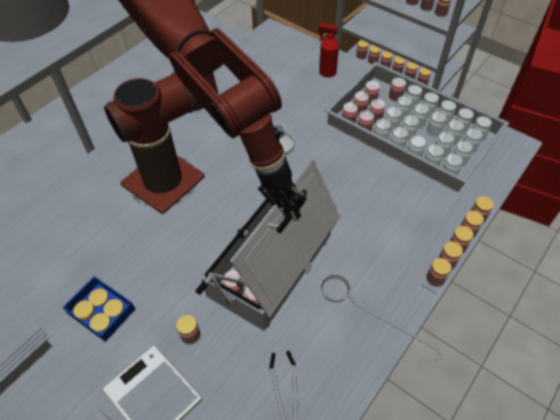

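View pics/t7.png

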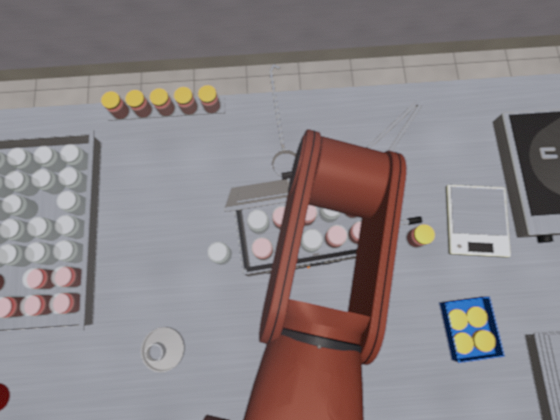

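```bash
python3 - <<'E'
from h import *
o,z=ori(28); print(manip.inverse_kinematics(wp(bar(1.69)),o))
for q in np.arange(.68,1.49,.08):
    tl=min(28,max(0,np.degrees(q)*.6))
    o,z=ori(tl)
    r=manip.line_to(wp(bar(q)),rot=o,max_speed=.04,force_limit=20); s=st(f'{q:.2f} {tl:.0f} {r}')
    F=Rw.T@s['ft_force']; print('   Fw',np.round(F,1),'err',np.round((towarm(s['tool_pos'])-bar(q))*1e3,1))
    if r: break
pic('scene','s8');pic('wrist','w8')
E
```

```text
[-30.06723048 -38.74849764 140.09530518  19.10148809  56.79637624
 -43.11147346]
0.68 23 False t 24.45 pos [ 0.5576 -0.0387  0.3212] F [-4.9  0.1 -0.6] w 0.233
   Fw [-4.9  0.6 -0.6] err [-0.6  0.1 -0.4]
0.76 26 False t 24.99 pos [ 0.5429 -0.0402  0.3165] F [-6.1 -1.2 -1. ] w 0.234
   Fw [-6.1 -0.6 -1. ] err [-0.4 -0.  -0.3]
0.84 28 False t 25.53 pos [ 0.5281 -0.0416  0.3102] F [-5.4 -1.  -1.4] w 0.232
   Fw [-5.4 -0.5 -1.4] err [-0.7  0.  -0.6]
0.92 28 False t 26.07 pos [ 0.5141 -0.043   0.3029] F [-5.2 -1.5 -1.9] w 0.231
   Fw [-5.4 -1.  -1.9] err [-0.7  0.  -0.7]
1.00 28 False t 26.62 pos [ 0.5007 -0.0443  0.2945] F [-5.3 -0.9 -3.1] w 0.237
   Fw [-5.3 -0.4 -3.1] err [-0.8  0.  -0.8]
1.08 28 False t 27.16 pos [ 0.4881 -0.0455  0.2851] F [-6.1 -1.4 -5. ] w 0.236
   Fw [-6.2 -0.8 -5. ] err [-0.8  0.1 -0.9]
1.16 28 False t 27.7 pos [ 0.4763 -0.0467  0.2748] F [-4.7 -1.5 -4.7] w 0.231
   Fw [-4.8 -1.  -4.7] err [-0.7  0.1 -0.9]
1.24 28 False t 28.24 pos [ 0.4653 -0.0477  0.2635] F [-5.1 -0.9 -5.5] w 0.233
   Fw [-5.2 -0.4 -5.5] err [-0.7  0.1 -0.9]
1.32 28 False t 28.78 pos [ 0.4552 -0.0487  0.2514] F [-3.8 -2.1 -5.3] w 0.238
   Fw [-4.  -1.7 -5.3] err [-0.7  0.1 -0.9]
1.40 28 False t 29.32 pos [ 0.4462 -0.0496  0.2386] F [-3.2 -1.3 -5.5] w 0.234
   Fw [-3.3 -0.9 -5.5] err [-0.7  0.1 -1. ]
1.48 28 False t 29.87 pos [ 0.4382 -0.0504  0.2251] F [-3.9 -0.6 -7.2] w 0.237
   Fw [-4.  -0.2 -7.2] err [-0.6  0.1 -0.9]
```

View pics/s8.png

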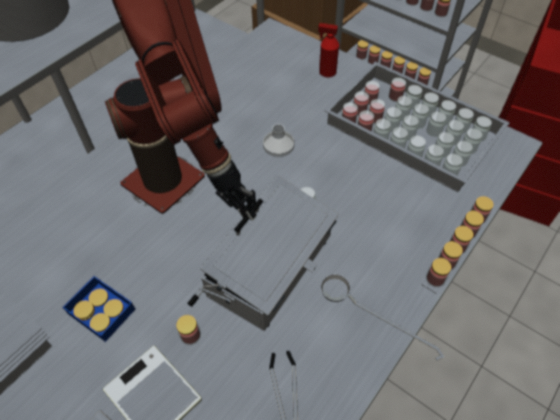

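View pics/w8.png

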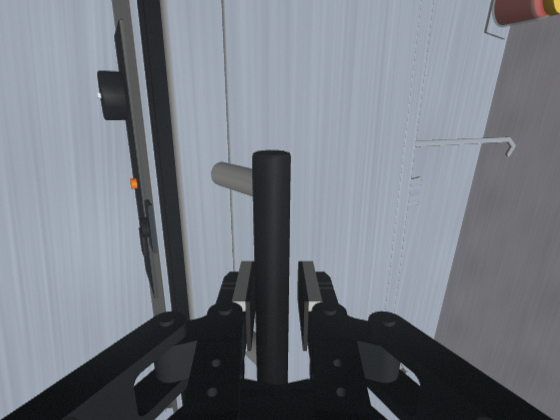

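```bash
python3 - <<'E'
from h import *
o,z=ori(28)
for q in [1.54,1.60,1.64,1.67,1.69,1.70,1.71]:
    r=manip.line_to(wp(bar(q)),rot=o,max_speed=.02,force_limit=12); s=st(f'{q:.2f} {r}')
    F=Rw.T@s['ft_force']; print('   Fw',np.round(F,1),'err',np.round((towarm(s['tool_pos'])-bar(q))*1e3,1))
    if r or (q>1.66 and F[2]>-1.5 and F[0]>-1): break
pic('scene','s9')
E
```

```text
1.54 False t 30.71 pos [ 0.4337 -0.051   0.2156] F [-2.7  0.5 -4.7] w 0.234
   Fw [-2.6  0.7 -4.7] err [ 0.1 -0.1  0.2]
1.60 False t 31.45 pos [ 0.4289 -0.0515  0.2047] F [-1.7 -0.6 -2.2] w 0.237
   Fw [-1.8 -0.5 -2.2] err [ 0.  -0.1  0.1]
1.64 False t 31.99 pos [ 0.4261 -0.0517  0.1971] F [-1.4  0.8 -2. ] w 0.236
   Fw [-1.3  0.9 -2. ] err [-0.1 -0.1 -0.1]
1.67 False t 32.43 pos [ 0.4241 -0.0518  0.1914] F [-0.5 -0.4 -1.7] w 0.235
   Fw [-0.6 -0.4 -1.7] err [-0.1  0.  -0.2]
1.69 False t 32.78 pos [ 0.4232 -0.052   0.188 ] F [ 0.2 -0.3  0.9] w 0.231
   Fw [ 0.2 -0.3  0.9] err [ 0.1 -0.1  0.1]
```

```bash
python3 - <<'E'
from h import *
o,z=ori(28)
r=manip.line_to(wp(bar(1.70)),rot=o,max_speed=.01,force_limit=8); s=st(f'{r}')
manip.gripper_to(.30); st('open')
pic('wrist','w9')
P=manip.read_state()['tool_pos']
print(manip.line_to(P-.06*z,max_speed=.06,force_limit=8)); st()
pic('scene','s10'); pic('wrist','w10')
E
```

```text
False t 33.18 pos [ 0.4225 -0.052   0.1859] F [ 0.1  0.7 -0.1] w 0.236
open t 33.42 pos [ 0.4226 -0.052   0.186 ] F [-0.7  0.3 -0.3] w 0.301
False
 t 34.62 pos [ 0.3944 -0.0546  0.2385] F [-0.6  0.2  0.2] w 0.301
```

View pics/w9.png

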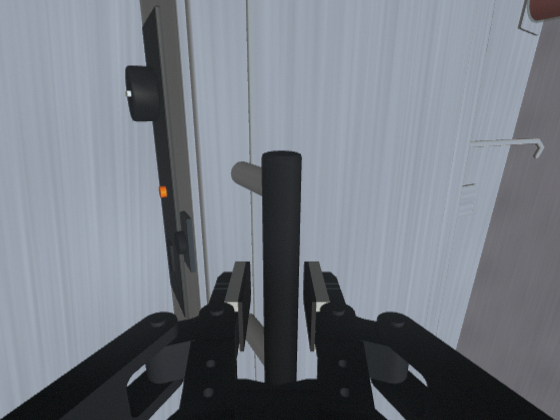

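View pics/s10.png

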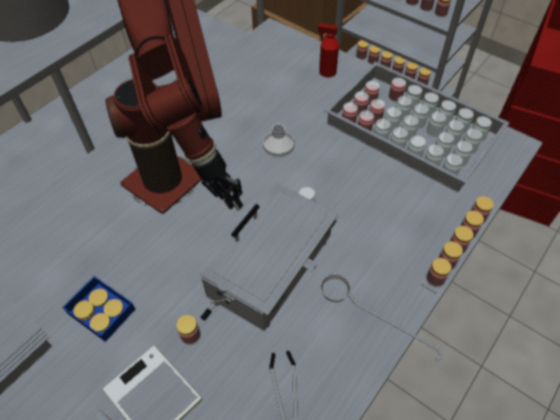

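View pics/w10.png

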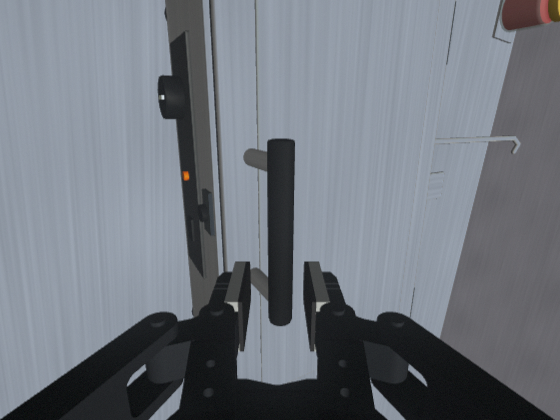

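```bash
python3 - <<'E'
from h import *
o,z=ori(0)
b=bar(1.70)
manip.gripper_to(0.0)
manip.line_to(wp([b[0],0,.25]),rot=o,max_speed=.08); st()
r=manip.line_to(wp([b[0],0,.196]),max_speed=.02,force_limit=3); s=st(f'contact {r}')
z0=s['tool_pos'][2]
if r:
  P=s['tool_pos']
  for i in range(1,16):
    manip.line_to([P[0],P[1],z0-i*.0006],max_speed=.01,force_limit=10); s=st(i)
    if s['ft_force'][2]>20: break
E
```

```text
t 35.84 pos [ 0.4222 -0.0518  0.2493] F [-0.6  0.5 -0.1] w -0.003
contact True t 37.8 pos [ 0.4223 -0.052   0.2052] F [-0.4 -1.2  2.7] w 0.0
1 t 38.05 pos [ 0.4224 -0.0521  0.2051] F [-2.   0.7  5.7] w 0.004
2 t 38.3 pos [ 0.4223 -0.0521  0.2048] F [-3.3  0.7  7.1] w -0.002
3 t 38.55 pos [ 0.4223 -0.0521  0.2045] F [-4.3  1.   8.8] w 0.001
4 t 38.8 pos [ 0.4222 -0.0521  0.2041] F [-5.2  0.7 11.2] w 0.001
5 t 39.05 pos [ 0.4222 -0.0521  0.2038] F [-7.1  1.2 13.4] w 0.001
6 t 39.3 pos [ 0.4221 -0.0521  0.2035] F [-7.5  1.4 14.4] w -0.001
7 t 39.55 pos [ 0.4221 -0.0521  0.2032] F [-9.5  2.4 18.5] w 0.002
8 t 39.8 pos [ 0.422  -0.0522  0.2027] F [-10.3   1.5  18.9] w 0.001
9 t 40.05 pos [ 0.422  -0.0521  0.2024] F [-11.5   1.4  21.9] w -0.001
```

```bash
python3 - <<'E'
from h import *
s=manip.read_state(); P=s['tool_pos']; 
cmd=0.2052-9*.0006
for i in range(1,4):
    manip.line_to([P[0],P[1],cmd-i*.0004],max_speed=.01,force_limit=10); s=st(i); F=Rw.T@s['ft_force']; e=F[2]+F[0]*.052/.19; print(e)
    if e>22: break
manip.line_to([P[0],P[1],.215],max_speed=.03); manip.dwell(.2); st('up')
r=manip.line_to([P[0],P[1],.199],max_speed=.01,force_limit=3); st(f'recontact {r}')
manip.line_to([P[0],P[1],.23],max_speed=.05)
pic('wrist','w11')
E
```

```text
1 t 40.3 pos [ 0.4219 -0.0522  0.2023] F [-11.6   2.8  23.3] w 0.002
20.1710195807791
2 t 40.55 pos [ 0.4219 -0.0522  0.2021] F [-12.5   2.8  23.1] w 0.0
19.79612207524777
3 t 40.8 pos [ 0.4218 -0.0522  0.2019] F [-13.5   3.1  25.8] w -0.002
22.191877449477442
up t 41.7 pos [ 0.4218 -0.0521  0.2147] F [-0.8  0.3 -1.4] w 0.001
recontact True t 42.82 pos [ 0.422  -0.0521  0.2032] F [-0.7 -0.1  3.5] w -0.001
```

View pics/w11.png

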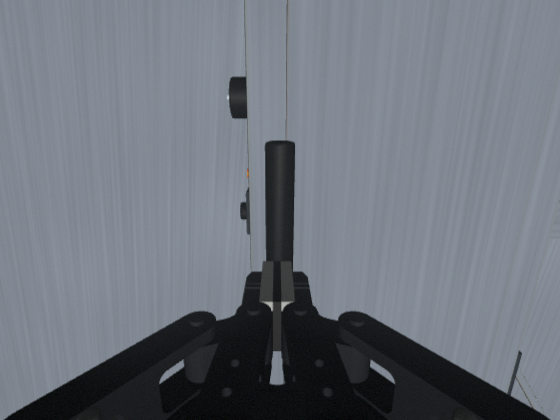

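```bash
python3 - <<'E'
from h import *
P=manip.read_state()['tool_pos']
manip.line_to([.4222,-.052,.215],max_speed=.05)
r=manip.line_to([.4222,-.052,.199],max_speed=.02,force_limit=3); st(f'recontact {r}')
manip.line_to([.4222,-.052,.30],max_speed=.1)
o,_=ori(0)
manip.reach([.35,.25,.40],o); st()
pic('scene','s12');pic('top','t12')
E
```

```text
recontact True t 44.62 pos [ 0.4222 -0.052   0.2032] F [-1.1  1.2  4.5] w 0.0
 t 46.98 pos [0.3502 0.2494 0.3993] F [-0.2  0.8 -0.2] w 0.001
```

View pics/s12.png

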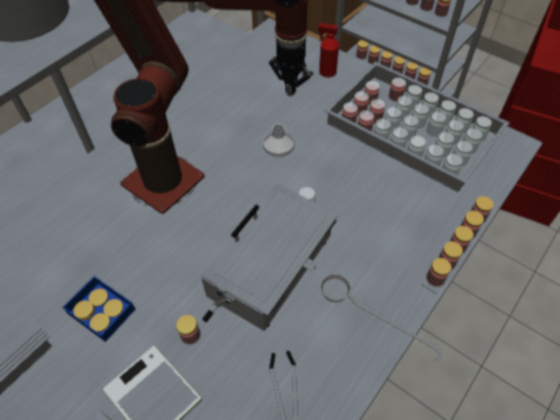

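View pics/t12.png

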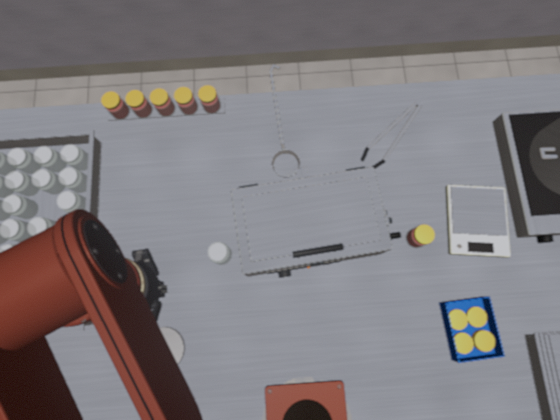

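```bash
python3 -c "
from station import manip
manip.dwell(.3); print(manip.job_done())"
```

```text
the job is handed in; nothing more can be done
None
```

The jar warmer is shut and, by every check I could make, latched. I handed the job in at about 47 s. `job_done` gives no verdict, so this rests on my own measurements.

**What I did:**
- **Locating:** I found the warmer by fitting its known points in the top and scene pictures. The knob and handle then lay within about 2 mm of where I expected them.
- **Stay:** I straddled the knob loosely instead of gripping it, because the gripper's fixed force could have exceeded the 90 N limit. I swung it about 0.27 rad past centre. The wrist force peaked at about 10 N and then eased as it went over.
- **Lid:** I held the handle bar loosely between the fingers, tilted to support it from below. I lowered it at about 0.1–0.2 rad/s onto the seal, opened the fingers and backed away. I then pressed on the bar with closed fingers up to about 26 N vertically, about 22 N in effect at the handle.

**Last checks:**
- **Latch:** the fingertips first met the unlatched bar with the tool centre point (TCP) at 205.2 mm. After the press, two touches met it at 203.2 mm, and about 203.0 mm is expected when latched (205.5 mm unlatched). There was no distinct force drop at the snap, so this lower resting height is the evidence that it latched.
- **Pictures:** the lid lies flat, the stay is folded along the end of the casing, both jars stand where they were, and the arm is clear of everything.

No check failed. The stay's knee angle is inferred from the knob position and the pictures; I did not measure it directly.

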